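# Shut the balance's draught shield and tare

## Robot

A 7-joint arm with a two-finger parallel gripper is mounted at the origin on the work surface. World frame = base frame: x ahead of the robot, y to its left, z up, the work surface at z = 0. Lengths are in mm, angles in rad, forces in N, time in s.
With the tool pointing down it reaches from about 425 to 875 mm from the base axis. Payload 9.9 kg.
Tool frame: the origin (TCP) lies between the finger pads; the fingertips stand ahead of it and the grasp point (between the pads) is the TCP (r.tips_ahead is the z of the fingertips in the tool frame, in mm); z points along the fingers, y is the line along which they close (so a half turn about z gives the same grasp; the last joint's range is limited). The gripper opens to 85 mm and grips with 20 to 120 N. Pads are 22 mm wide; open, the fingers measure 114 mm over their backs; the gripper's body (76 mm by 85 mm) begins 54 mm behind the grasp point. The pads swing forward as they close: fully open they stand 13 mm farther back than shut.
Start: joints at [-1.29, 0.576, 0.025, 1.437, -0.015, 1.129, -0.057], TCP at [240.808, 630.588, 250.289] pointing down, gripper open.
Joint ranges: [-2.76, 2.76], [-0.34, 2.15], [-1.52, 1.57], [0.19, 2.46], [-1.09, 4.23], [0.17, 1.99], [-2.82, 2.82]. Speed limits (rad/s): [2.22, 2.22, 3.01, 3.01, 3.14, 3.14, 3.14].

## Interface

Orientations are given as a unit quaternion [w, x, y, z].
In Python, from workcell import r gives the robot as it stands.
- The arm moves only by the shell command python3 -m inch 'ROWS'. ROWS is JSON, one flat list of numbers, 5 for each row, row after row: the gripper command: -1 is fully open, 1 is shut, values between are in proportion, then the shift along the tool's x, y, z in mm, then the turn about the tool's z in degrees. In form: [claw, tx, ty, tz, spin, claw, tx, ty, tz, spin, ...]. A call has 1 to 10 rows; each row shifts and turns the commanded pose from where the row before left it, along the tool's axes as they then stand; what a row does not reach is not made up. A row lasts 1/10 s, in which the tool goes at most 50 mm and 8.59 degrees, less where a joint would pass 70% of its speed; a pose out of reach is approached as far as the arm can. A call is refused whole if a number of a shift passes 50 or a number of a turn 8.59, either way. A call with a gripper value outside its range is refused whole. The fingers move at their own pace and stop on an object; the grip force is fixed at half the most. Time passes only in rows, so rows that do not move let the fingers close. It gives the time, the measured TCP pose, the force, the opening and the grip force at its end, in the units of the state.
- r.get_obs(): the state, without advancing time (a new reading comes with each control period).
- r.snapshot(name): name is "side" or "top" or "wrist"; returns the picture (420x560x3 uint8, red, green, blue); there is no depth.
- r.camera_model(name): a dict with "K" (3x3 intrinsics, pixels), "extrinsics" (4x4, takes a point from camera to world coordinates). Camera axes: x right, y down, z forward; pixel columns grow to the right and rows downward; lengths in mm; the calibration is good to about 2 mm. A picture is of the moment at which its call begins: read the wrist's pose just before it. camera_model takes no time and is no camera call; for the wrist camera it gives the pose at the moment of the call.
- r.close_job(): hands the job in; it is judged then, once.
The state is a dict: "clock": time; "joint_pos": joint angles; "joint_vel": joint speeds; "effort": joint torques, N m; "tool_pos": TCP position; "ee_rot": TCP orientation; "force": force on the tool from outside, world axes, zero at the start; "ft_torque": the same for the moment, N m; "opening": finger opening in mm; "grip_force": force on a finger pad.
Only numpy, scipy, OpenCV 4.12 (cv2) and the standard library are available. Lean on these libraries where they do the work, as an engineer would, in place of code of your own. Each camera call takes 0.05 s, during which the arm holds its last target. There are 200 camera calls.

## Task

An empty bottle stands on the pan of the laboratory balance, but the top door and the left-hand side door of its glass draught shield are still open. Working gently with the fingertips and without gripping anything, slide both doors fully shut, then press the wide tare key at the middle of the front panel and let it come up again. Leave the bottle on the pan and the bottles and jar around the balance where they stand, and keep off the round power key.

Things in the scene. Friction and masses are not known exactly. Their poses are not given: they have to be found in the camera images.
- balance: Fixed laboratory balance 342 x 210 mm, 252 mm high. Origin: centre of its footprint. x points from its front (keys, robot side) to its rear, y to the left, z up; turned a little about z. mm in this frame: console x -172..-81, top z 48; glass chamber x -82..80, frame top z 252; rear column x 80..170, top z 250; left guide rail out to y 107. Right side door fixed shut. Stands up to 35 N.
- side_door (a joint): Left glass side door of the draught shield; sliding distance in m along the balance's x axis: 0 fully shut (a stop), 0.12 fully open, to the rear. Friction 1.5 N plus 4 N per m/s; it stays where it is left.
- side_grip (a point): Middle of the REAR face (pushed towards the balance's -x to shut) of the side door's grip: a black upright fin at the door's front edge, 14 mm thick in x, from y 106 to 135, z 104 to 244 mm in the balance's frame. The point is at y 121, z 225 (19 mm below the fin's upper end). Axes as the balance's. Behind the fin, outside y 107, all is free. Shut: x -61.
- top_door (a joint): Glass top door, a flat pane sliding on top of the chamber; sliding distance in m along the balance's x axis: 0 fully shut (a stop), 0.12 fully open, to the rear. Friction 1.5 N plus 4 N per m/s; it stays where it is left.
- top_grip (a point): Middle of the REAR face (pushed towards the balance's -x to shut) of the top door's grip: a black bar on the door's front edge, 14 mm thick in x, 90 mm long in y, top at z 281; the pane behind it has its upper face at z 256. The point is at y 0, z 270 mm in the balance's frame. Axes as the balance's. Shut: x -61.
- tare_key (a joint): Tare key; how far it is pressed down, in m: 0 up, 0.004 fully down. A spring brings it up: 1 N to start, 3 N fully down.
- tare_top (a point): Centre of the top face of the tare key: a wide grey bar, 56 mm (y) by 20 mm (x), 8 mm proud of the console, at the middle of its front edge: x -150, y 0, z 56 mm in the balance's frame, 71 mm in front of the chamber's glass. Pressed straight down.
- power_key (a joint): Power key; how far it is pressed down, in m: 0 up, 0.003 fully down. Not to be pressed.
- power_top (a point): Centre of the top face of the power key, a small round grey key 16 mm across, 80 mm to the right of the tare key (x -150, y -80, z 51 in the balance's frame).
- sample: Loose empty amber bottle with white cap, 38 mm across, 70 mm tall, standing on the balance's pan inside the chamber (pan top at z 75). Origin: centre of its underside; z is its axis.
- bottle_a: Loose amber bottle, 38 mm across, 70 mm tall, standing on the bench to the left of the balance. Origin: centre of its underside; z is its axis. A bystander.
- bottle_b: Loose amber bottle, 38 mm across, 70 mm tall, standing on the bench to the right of the balance. Origin: centre of its underside; z is its axis. A bystander.
- jar: Loose clear jar with a red lid, 68 mm across, 80 mm tall, standing on the bench to the left of the balance. Origin: centre of its underside; z is its axis. A bystander.
Mind the look-alikes: they are no part of the job. Leave any purple or turquoise look-alike of the sample alone.

How it is judged (in metres and radians):
On the way, in this order (a step that is already met when the one before it is completed fails the run):
1. both doors of the draught shield are shut (within 4 mm) (value of joint each of side_door, top_door below 0.004 m), for 0.2 s.
2. the tare key is pressed (at least 3 of its 4 mm) with both doors shut (all of step 1 and value of joint tare_key above 0.003 m), for 0.1 s.
At the end, for the whole second after the job is handed in: Both doors are shut to within 4 mm, the tare key is up again (within 1 mm), the power key is up, and the empty bottle stands upright and still on the pan, within 35 mm of its middle (all of step 1 and value of joint each of tare_key, power_key below 0.001 m and horizontal distance between sample and balance below 0.035 m and angle between sample's own z axis and vertical below 0.1 rad and z of sample in the frame of balance between 0.07 and 0.08 m and linear speed of sample below 0.02 m/s); the robot touches nothing.
It fails at once if the bottle on the pan is shifted by more than 10 mm, lifted or tipped (distance of sample from where it was at the start of the episode above 0.01 m or angle between sample's own z axis and vertical above 0.15 rad).
It fails at once if a bottle or the jar beside the balance is shifted by more than 15 mm, lifted or tipped (distance of any of bottle_a, bottle_b, jar from where it was at the start of the episode above 0.015 m or angle between any of bottle_a, bottle_b, jar's own z axis and vertical above 0.3 rad).
It fails at once if the power key is pressed (value of joint power_key above 0.0015 m).
It fails at once if the balance, a door or a key is gripped or forced with more than 35 N (contact force between any of the fingers, the arm and balance above 35 N).
It fails at once if a door is slammed (faster than 0.4 m/s) (velocity of joint any of side_door, top_door below -0.4 m/s).
It also fails if it takes over 54 s, if anything falls off the work surface, if the arm or the gripper's body presses on something with over 40 N, if the wrist force passes 120 N, or if a joint passes its speed limit or range.

## Working session

There is one attempt and no reset: what is moved stays moved. The work goes in short steps, Python scripts to look and compute and a shell command to move; the robot and the scene stay as the last step left them, time stands still between calls to the robot, and variables do not carry over. Pictures are saved under pics/ and viewed, at most 10 in all, crops included, and the job is handed in when it is done.

```bash
mkdir -p pics; ls
python3 - <<'E'
from workcell import r
import cv2,numpy as np
for n in ("top","side"):
    im=r.snapshot(n); cv2.imwrite(f"pics/{n}0.png",cv2.cvtColor(im,cv2.COLOR_RGB2BGR))
    m=r.camera_model(n); print(n,np.round(m["K"],1).tolist(),np.round(m["extrinsics"],3).tolist())
o=r.get_obs(); print(o["clock"],o["tool_pos"],o["ee_rot"],o["opening"],r.tips_ahead)
E
```

```text
pics
top [[476.0, 0.0, 270.9], [0.0, 476.0, 210.3], [0.0, 0.0, 1.0]] [[0.028, -0.981, 0.193, 390.816], [-0.999, -0.024, 0.022, 0.124], [-0.017, -0.194, -0.981, 1110.72], [0.0, 0.0, 0.0, 1.0]]
side [[394.5, 0.0, 276.8], [0.0, 394.5, 214.6], [0.0, 0.0, 1.0]] [[0.997, -0.065, 0.03, 546.99], [-0.071, -0.948, 0.309, -299.803], [0.009, -0.31, -0.951, 1085.721], [0.0, 0.0, 0.0, 1.0]]
0.1 [240.64808326 630.22048944 249.51522366] [-1.18239887e-04  1.81374031e-01  9.83413873e-01 -7.75223619e-04] 84.90510349285101 19.0
```

View pics/top0.png

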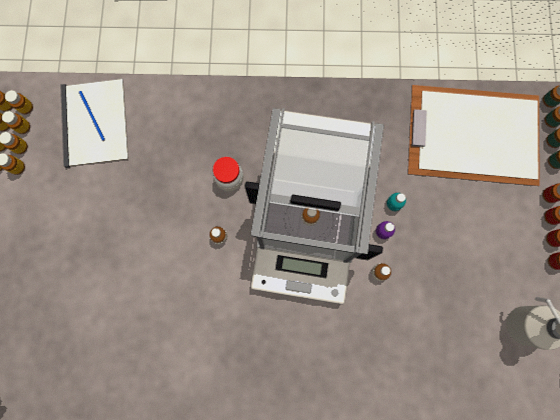

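View pics/side0.png

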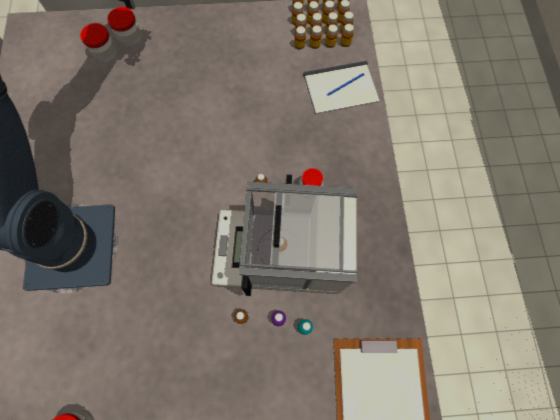

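Top view: the balance's front faces the robot. Tare key is at about (299,287), power key (335,293), top grip bar (315,202), left fin (252,192), fixed right fin (370,252). The sample is inside at (311,215). Bystanders are bottle_a (217,234), jar (227,172) and bottle_b (382,271). Look-alikes are purple (386,230) and turquoise (398,201). Both fins could be taken for the side grip; by the description it is the left one (252,192). One close crop to check this.

Run:
```python
import cv2
a=cv2.imread("pics/top0.png")[100:310,200:410]; b=cv2.imread("pics/side0.png")[165:325,205:365]
cv2.imwrite("pics/topc.png",cv2.resize(a,(588,588),interpolation=cv2.INTER_CUBIC))
cv2.imwrite("pics/sidec.png",cv2.resize(b,(592,592),interpolation=cv2.INTER_CUBIC))
```

```text
(no output)
```

View pics/topc.png

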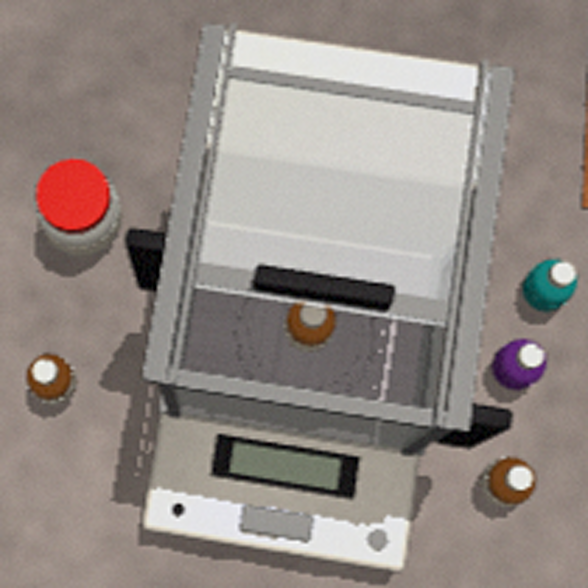

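View pics/sidec.png

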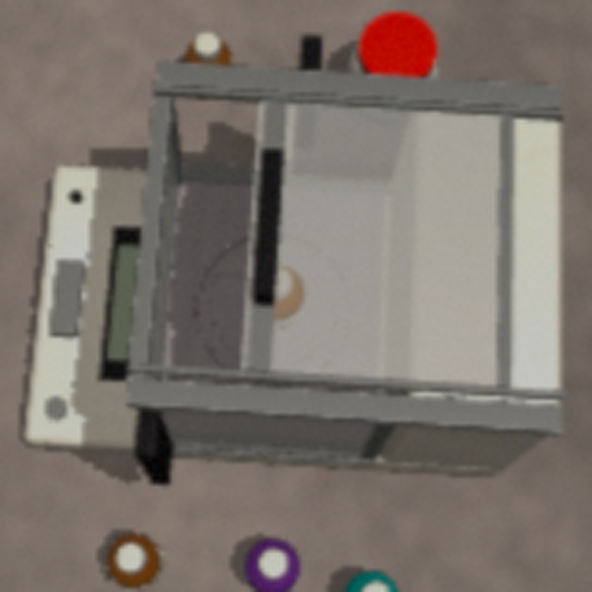

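Close crops: the top view shows the moving left fin at crop (145,258), the grip bar (323,287), tare key (276,522) and power key (377,539). The side view agrees: fin (311,50), bar (270,227), tare (67,298), power (56,408). Next I fit the balance pose and the door openings.

```bash
cat > fit.py <<'E'
from workcell import r
import numpy as np
from scipy.optimize import least_squares
C={n:r.camera_model(n) for n in("top","side")}
def proj(n,p):
    E=np.array(C[n]["extrinsics"]);q=E[:3,:3].T@(p-E[:3,3]);q=np.array(C[n]["K"])@q;return q[:2]/q[2]
off={"top":(200,100,2.8),"side":(205,165,3.7)}
# cam, crop px, local xyz, door index
O=[("top",(276,521),(-150,0,56),0),("top",(377,538),(-150,-80,51),0),("side",(67,298),(-150,0,56),0),("side",(56,408),(-150,-80,51),0),
("top",(147,378),(-82,107,252),0),("top",(203,26),(170,107,252),0),("side",(562,88),(170,107,252),0),
("top",(255,277),(-68,45,281),1),("top",(395,295),(-68,-45,281),1),("side",(274,150),(-68,45,281),1),("side",(264,303),(-68,-45,281),1),
("side",(311,37),(-68,135,244),2),("top",(128,237),(-68,135,244),2)]
def res(v,full=False):
    c,s=np.cos(v[2]),np.sin(v[2]);out=[]
    for n,u,l,d in O:
        l=np.array(l,float); 
        if d: l[0]+=v[2+d]
        w=np.array([v[0]+c*l[0]-s*l[1],v[1]+s*l[0]+c*l[1],l[2]])
        a,b,k=off[n]; out.append(proj(n,w)-np.array([a+u[0]/k,b+u[1]/k]))
    return np.array(out).ravel()
f=least_squares(res,[600,-30,-0.1,60,60],loss="soft_l1",x_scale=[10,10,.1,10,10])
print(np.round(f.x,3)); print(np.round(res(f.x).reshape(-1,2),1).tolist())
v=f.x;c,s=np.cos(v[2]),np.sin(v[2])
W=lambda x,y:np.round([v[0]+c*x-s*y,v[1]+s*x+c*y],1)
print("tare",W(-150,0),"top grip",W(-61+v[3],0),"side grip",W(-61+v[4],121),"power",W(-150,-80))
def ray(n,u,z):
    a,b,k=off[n];E=np.array(C[n]["extrinsics"]);d=E[:3,:3]@np.linalg.inv(C[n]["K"])@[a+u[0]/k,b+u[1]/k,1];p=E[:3,3];return np.round((p+d*(z-p[2])/d[2])[:2])
R=np.array([[c,s],[-s,c]])
for k,u,z in(("jar",(73,195),80),("a",(43,372),70),("b",(519,479),70)):
    p=ray("top",u,z);print(k,p,np.round(R@(p-v[:2])))
E
python3 fit.py
```

```text
[ 5.78947e+02 -6.26720e+01 -1.33000e-01  6.11100e+01  8.07520e+01]
[[0.6, 0.5], [0.6, 0.4], [-0.1, 0.2], [-0.1, 0.6], [-1.4, 0.8], [0.7, -1.9], [0.7, -0.2], [0.4, -1.2], [0.5, 0.2], [-0.5, -0.4], [-0.4, -1.3], [0.1, -0.5], [-0.5, -0.0]]
tare [430.3 -42.7] top grip [579.1 -62.7] side grip [614.6  54.6] power [ 419.6 -122. ]
jar [685. 127.] [ 80. 202.]
a [542. 145.] [-64. 201.]
b [ 468. -228.] [ -88. -179.]
```

```bash
cat > st.py <<'E'
# usage: st.py bx by z : prints TCP in balance frame and shift (tool axes) to the goal
import sys,numpy as np
from workcell import r
from scipy.spatial.transform import Rotation as Ro
v=[578.9,-62.7,-0.133]
o=r.get_obs();T=Ro.from_quat(np.roll(o["ee_rot"],-1)).as_matrix();B=Ro.from_euler("z",v[2]).as_matrix()
b=B.T@(np.array(o["tool_pos"])-[v[0],v[1],0]);X=B.T@T
print("t",round(o["clock"],2),"bal",b.round(1),"spin",np.degrees(np.arctan2(X[1,0],-X[0,0])).round(2),"tilt",X[2].round(3),"F",(B.T@np.array(o["force"])).round(1),"open",round(o["opening"],1))
if len(sys.argv)>3: print("shift",(X.T@(np.array(sys.argv[1:4],float)-b)).round(1))
if len(sys.argv)>4:
    E=np.array(r.camera_model("wrist")["extrinsics"]);print("wristcam in tool",(T.T@(E[:3,3]-o["tool_pos"])).round(0))
E
python3 -m inch '[1,0,0,-35,-6.6, 1,0,0,-35,-6.6, 1,0,0,-20,0, 1,0,0,0,0]'; python3 st.py 50 125 340 c
```

```text
clock: 0.5
tool_pos: [241.3, 631.5, 343.5]
ee_rot: [0.001, 0.067, 0.998, 0.002]
force: [-0.2, 0.4, 0.1]
opening: 28.3
grip_force: 0.0
t 0.5 bal [-426.7  643.3  343.5] spin 0.1 tilt [-0.001  0.005 -1.   ] F [-0.3  0.3  0.1] open 28.3
shift [-477.6 -517.5    1.3]
wristcam in tool [  74.   -0. -124.]
```

```bash
python3 -m inch '[1,-25,-27,0,0, 1,-32,-34,0,0, 1,-32,-34,0,0, 1,-32,-34,0,0, 1,-32,-34,0,0, 1,-32,-34,0,0, 1,-32,-34,0,0, 1,-32,-34,0,0, 1,-32,-34,0,0, 1,-32,-34,0,0]'; python3 st.py 50 125 340 c
```

```text
clock: 1.5
tool_pos: [506.8, 256.8, 339.3]
ee_rot: [-0.001, 0.067, 0.998, -0.0]
force: [1.1, 1.5, 0.3]
opening: 0.0
grip_force: 0.0
t 1.5 bal [-113.9  307.1  339.3] spin 0.09 tilt [ 0.001 -0.001 -1.   ] F [0.9 1.7 0.3] open 0.0
shift [-164.2 -181.8   -0.7]
wristcam in tool [  74.   -0. -124.]
```

```bash
python3 -m inch '[1,-32,-34,0,0, 1,-32,-34,0,0, 1,-32,-34,0,0, 1,-32,-34,0,0, 1,-20,-24,0,0, 1,0,-5,0,0, 1,0,0,0,0, 1,0,0,0,0]'; python3 st.py 50 125 340
python3 - <<'E'
from workcell import r
import cv2
cv2.imwrite("pics/w1.png",cv2.cvtColor(r.snapshot("wrist"),cv2.COLOR_RGB2BGR))
E
```

```text
clock: 2.3
tool_pos: [630.2, 76.7, 339.7]
ee_rot: [-0.001, 0.067, 0.998, 0.0]
force: [-0.2, 0.5, 1.3]
opening: 0.2
grip_force: 0.0
t 2.3 bal [ 32.4 145.  339.7] spin 0.01 tilt [ 0.001  0.001 -1.   ] F [-0.2  0.5  1.3] open 0.2
shift [-17.6 -20.   -0.4]
```

View pics/w1.png

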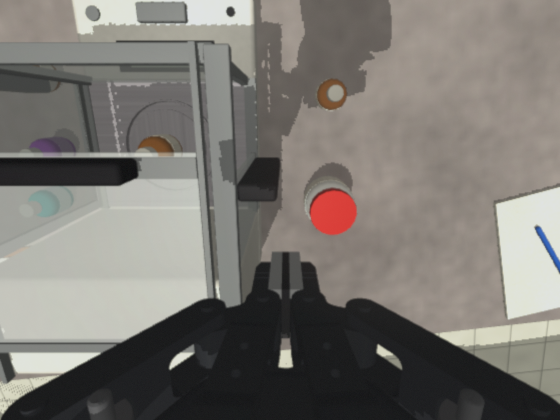

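Wrist view: the left fin is at columns 238–280, rows 158–200. The rail's outer edge is at column ~240, the bar's left end at (138,172), and the closed fingers at (285,265). I'll check the fit by projecting its corners into this view.

Run:
```python
from workcell import r
import numpy as np
from scipy.spatial.transform import Rotation as Ro
m=r.camera_model("wrist");E=np.array(m["extrinsics"]);K=np.array(m["K"]);B=Ro.from_euler("z",-.133).as_matrix()
print(K.tolist(),E.round(3).tolist())
for n,l in dict(fin_or=(19.8,135,244),fin_of=(5.8,135,244),fin_bot=(5.8,135,104),finbotr=(19.8,135,104),rail=(20,107,252),railf=(-82,107,252),bar_r=(0,45,281),bar_f=(-14,45,281),tare=(-150,0,56)).items():
    q=K@E[:3,:3].T@(B@np.array(l,float)+[578.9,-62.7,0]-E[:3,3]);print(n,(q[:2]/q[2]).round(0))
```

```text
[[317.8119668454117, 0.0, 285.2215181085278], [0.0, 317.8119668454117, 208.823714394175], [0.0, 0.0, 1.0]] [[0.131, 0.949, 0.288, 556.866], [0.991, -0.125, -0.039, 86.467], [-0.001, 0.291, -0.957, 463.696], [0.0, 0.0, 0.0, 1.0]]
fin_or [272. 202.]
fin_of [271. 182.]
fin_bot [277. 156.]
finbotr [277. 168.]
rail [231. 205.]
railf [223.  42.]
bar_r [116. 186.]
bar_f [112. 162.]
tare [157.  11.]
```

Run:
```python
import cv2
a=cv2.imread("pics/w1.png")[0:220,70:300]
cv2.imwrite("pics/w1c.png",cv2.resize(a,(621,594),interpolation=cv2.INTER_CUBIC))
```

```text
(no output)
```

View pics/w1c.png

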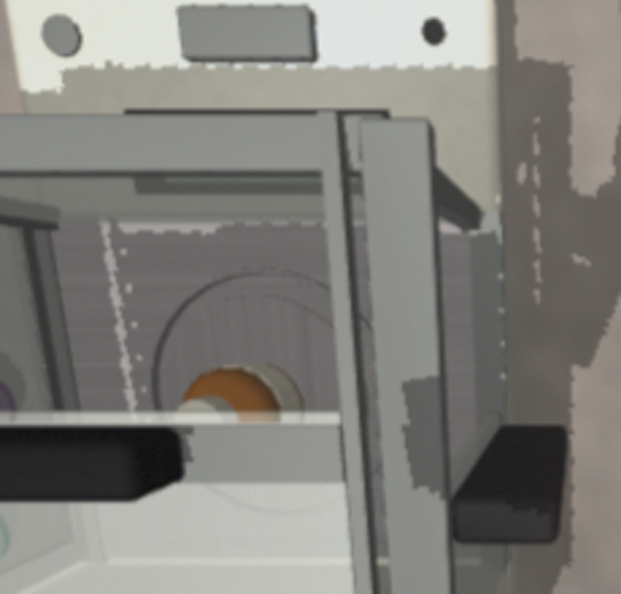

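Wrist crop: fin top rear outer corner (557,541), fin top front outer corner (560,495), bar top-left end (135,500)/(133,432), tare centre (244,32), power centre (60,35). I'll refit with all three cameras and drop the assumed rail corners.

```bash
sed -i 's/("top","side")}/("top","side","wrist")}/; s/"side":(205,165,3.7)}/"side":(205,165,3.7),"wrist":(70,0,2.7)}/; /^("top",(147,378)/d; s/("top",(128,237),(-68,135,244),2)\]/("top",(128,237),(-68,135,244),2),("wrist",(557,541),(-61,135,244),2),("wrist",(560,495),(-75,135,244),2),("wrist",(567,428),(-75,135,104),2),("wrist",(135,500),(-61,45,281),1),("wrist",(133,432),(-75,45,281),1),("wrist",(244,32),(-150,0,56),0),("wrist",(60,35),(-150,-80,51),0)]/' fit.py; python3 fit.py
```

```text
[ 5.79638e+02 -5.95840e+01 -1.30000e-01  6.01970e+01  8.12010e+01]
[[-0.6, 0.2], [-0.6, -0.0], [0.1, -0.8], [0.3, -0.4], [-1.4, -1.0], [-1.3, 0.1], [-0.7, -1.8], [-0.5, -2.7], [0.3, -1.8], [-2.2, -0.4], [-0.3, 1.7], [-1.5, -0.4], [-0.5, -2.1], [0.8, -0.5], [-2.2, 0.9], [-0.6, -0.1], [-0.7, 0.2]]
tare [430.9 -40.1] top grip [578.8 -59.5] side grip [615.4  57.8] power [ 420.5 -119.4]
jar [685. 127.] [ 80. 199.]
a [542. 145.] [-64. 198.]
b [ 468. -228.] [ -89. -181.]
```

```bash
sed -i 's/^v=.*/v=[579.6,-59.6,-0.130]/' st.py; python3 st.py 50 126 243; python3 -m inch '[1,-18,-16,0,0, 1,0,0,20,0, 1,0,0,25,0, 1,0,0,25,0, 1,0,0,16,0, 1,0,0,0,0, 1,0,0,0,0]'; python3 st.py 50 126 243
```

```text
t 2.35 bal [ 32.5 142.1 339.9] spin 0.13 tilt [ 0.001  0.001 -1.   ] F [-0.5 -0.  -0.4] open 0.0
shift [-17.7 -16.1  96.9]
clock: 3.05
tool_pos: [646.5, 58.3, 254.8]
ee_rot: [0.0, 0.066, 0.998, 0.0]
force: [-0.2, -0.8, 0.2]
opening: 0.1
grip_force: 0.0
t 3.05 bal [ 51.1 125.5 254.8] spin 0.16 tilt [-0.  0. -1.] F [-0.1 -0.8  0.2] open 0.1
shift [ 1.1  0.5 11.8]
```

```bash
python3 -m inch '[1,0,0,11,0, 1,6,0,0,0, 1,6,0,0,0, 1,6,0,0,0, 1,6,0,0,0, 1,6,0,0,0, 1,6,0,0,0]'; python3 st.py -50 126 243
```

```text
clock: 3.75
tool_pos: [610.8, 61.9, 243.7]
ee_rot: [0.001, 0.067, 0.998, 0.0]
force: [1.0, 0.5, 1.0]
opening: -0.0
grip_force: 0.9
t 3.75 bal [ 15.1 124.5 243.7] spin 0.26 tilt [-0.001  0.    -1.   ] F [0.9 0.6 1. ] open -0.0
shift [65.2  1.2  0.7]
```

```bash
python3 -m inch '[1,7,0,0,0, 1,7,0,0,0, 1,7,0,0,0, 1,7,0,0,0, 1,7,0,0,0, 1,7,0,0,0, 1,6,0,0,0, 1,4,0,0,0, 1,0,0,0,0]'; python3 st.py -50 126 243
```

```text
clock: 4.65
tool_pos: [558.6, 69.0, 243.2]
ee_rot: [-0.0, 0.067, 0.998, -0.0]
force: [0.2, -0.2, 0.1]
opening: 0.0
grip_force: 0.0
t 4.65 bal [-37.5 124.8 243.2] spin 0.24 tilt [ 0.001 -0.    -1.   ] F [ 0.2 -0.2  0.1] open 0.0
shift [12.5  1.2  0.2]
```

```bash
python3 -m inch '[1,3,0,0,0, 1,3,0,0,0, 1,2,0,0,0, 1,2,0,0,0, 1,0,0,0,0]'; python3 st.py -50 126 243;  python3 -m inch '[1,1,0,0,0, 1,1,0,0,0, 1,0,0,0,0]'; python3 st.py -50 126 243
```

```text
clock: 5.15
tool_pos: [549.1, 70.2, 243.2]
ee_rot: [-0.0, 0.067, 0.998, -0.0]
force: [-0.0, -0.1, -0.6]
opening: -0.4
grip_force: 0.0
t 5.15 bal [-47.1 124.8 243.2] spin 0.25 tilt [ 0.001 -0.    -1.   ] F [-0.  -0.1 -0.6] open -0.4
shift [2.9 1.2 0.2]
clock: 5.45
tool_pos: [547.4, 70.4, 243.3]
ee_rot: [-0.0, 0.067, 0.998, -0.0]
force: [-0.3, 0.1, -0.2]
opening: 0.1
grip_force: 0.4
t 5.45 bal [-48.8 124.8 243.3] spin 0.25 tilt [ 0. -0. -1.] F [-0.3  0.  -0.2] open 0.1
shift [1.2 1.2 0.3]
```

```bash
python3 -m inch '[1,1,0,0,0, 1,1,0,0,0, 1,1,0,0,0, 1,0,0,0,0]'; python3 st.py -50 126 243;python3 - <<'E'
from workcell import r
import cv2
cv2.imwrite("pics/w2.png",cv2.cvtColor(r.snapshot("wrist"),cv2.COLOR_RGB2BGR))
E
```

```text
clock: 5.85
tool_pos: [545.5, 70.7, 243.4]
ee_rot: [0.001, 0.067, 0.998, -0.0]
force: [5.9, 0.1, -4.6]
opening: -0.1
grip_force: 3.0
t 5.85 bal [-50.7 124.8 243.4] spin 0.26 tilt [-0.002  0.    -1.   ] F [ 5.8  0.9 -4.6] open -0.1
shift [-0.7  1.2  0.4]
```

View pics/w2.png

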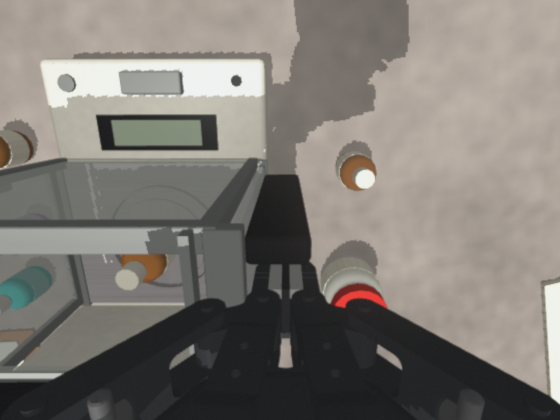

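The finger is against the fin with 5.8 N at the predicted stop, so the side door is shut. Now the top door.

```bash
python3 -m inch '[1,-5,0,0,0, 1,-8,0,-10,0, 1,-10,0,-30,0, 1,0,0,-40,0, 1,0,0,-20,0, 1,-20,-30,0,0, 1,-20,-32,0,0, 1,-20,-32,0,0, 1,-10,-30,0,0, 1,0,0,0,0]'; python3 st.py 38 0 285
```

```text
clock: 6.9
tool_pos: [619.9, -70.4, 342.9]
ee_rot: [-0.001, 0.071, 0.997, -0.002]
force: [-0.6, -0.3, -0.1]
opening: -0.0
grip_force: 0.0
t 6.9 bal [ 41.4  -5.5 342.9] spin 0.65 tilt [ 0.001 -0.003 -1.   ] F [-0.5 -0.4 -0.1] open -0.0
shift [ 3.4  5.6 57.9]
```

```bash
python3 -m inch '[1,0,5,0,-0.6, 1,0,0,20,0, 1,0,0,20,0, 1,0,0,12,0, 1,0,0,5,0, 1,0,0,0,0, 1,0,0,0,0]'; python3 st.py -50 0 285
```

```text
clock: 7.6
tool_pos: [621.1, -59.2, 287.1]
ee_rot: [0.001, 0.062, 0.998, 0.0]
force: [-0.7, -0.2, 0.3]
opening: 0.2
grip_force: 0.0
t 7.6 bal [ 41.1   5.8 287.1] spin -0.37 tilt [-0.001  0.    -1.   ] F [-0.7 -0.3  0.3] open 0.2
shift [91.2 -5.2  2. ]
```

```bash
python3 -m inch '[1,6,-2,2,0, 1,6,-3,0,0, 1,6,0,0,0, 1,6,0,0,0, 1,6,0,0,0, 1,6,0,0,0, 1,7,0,0,0, 1,7,0,0,0, 1,7,0,0,0, 1,7,0,0,0]'; python3 st.py -50 0 285; python3 -m inch '[1,6,0,0,0, 1,5,0,0,0, 1,4,0,0,0, 1,3,0,0,0, 1,2,0,0,0, 1,1,0,0,0, 1,0,0,0,0]'; python3 st.py -50 0 285
```

```text
clock: 8.6
tool_pos: [556.2, -56.3, 284.4]
ee_rot: [0.0, 0.062, 0.998, 0.0]
force: [1.9, 0.4, 0.3]
opening: 0.0
grip_force: 0.9
t 8.6 bal [-2.370e+01  2.000e-01  2.844e+02] spin -0.36 tilt [-0.  0. -1.] F [1.9 0.6 0.3] open 0.0
shift [26.3 -0.  -0.6]
clock: 9.3
tool_pos: [535.6, -54.1, 284.2]
ee_rot: [-0.0, 0.062, 0.998, -0.0]
force: [1.6, 0.2, -0.3]
opening: 0.2
grip_force: 0.3
t 9.3 bal [-44.4  -0.3 284.2] spin -0.34 tilt [ 0. -0. -1.] F [ 1.5  0.4 -0.3] open 0.2
shift [ 5.6  0.3 -0.8]
```

```bash
python3 -m inch '[1,1,0,0,0, 1,1,0,0,0, 1,1,0,0,0, 1,1,0,0,0, 1,0,0,0,0]'; python3 st.py -50 0 285; python3 -m inch '[1,1,0,0,0, 1,1,0,0,0, 1,1,0,0,0, 1,0,0,0,0]'; python3 st.py -50 0 285
```

```text
clock: 9.8
tool_pos: [531.6, -53.6, 284.2]
ee_rot: [-0.0, 0.062, 0.998, -0.0]
force: [0.5, -0.4, -0.5]
opening: 0.0
grip_force: 0.4
t 9.8 bal [-48.4  -0.3 284.2] spin -0.34 tilt [ 0. -0. -1.] F [ 0.5 -0.3 -0.5] open 0.0
shift [ 1.6  0.3 -0.8]
clock: 10.2
tool_pos: [528.9, -53.2, 284.3]
ee_rot: [0.0, 0.062, 0.998, -0.0]
force: [2.8, -0.7, -1.6]
opening: 0.1
grip_force: 1.3
t 10.2 bal [-5.110e+01 -2.000e-01  2.843e+02] spin -0.35 tilt [-0. -0. -1.] F [ 2.9 -0.3 -1.6] open 0.1
shift [-1.1  0.2 -0.7]
```

```bash
python3 -m inch '[1,1,0,0,0, 1,1,0,0,0, 1,0,0,0,0]'; python3 st.py -50 0 285
```

```text
clock: 10.5
tool_pos: [528.8, -53.2, 284.5]
ee_rot: [0.002, 0.062, 0.998, -0.0]
force: [11.4, -2.4, -7.9]
opening: 0.1
grip_force: 5.4
t 10.5 bal [-5.120e+01 -2.000e-01  2.845e+02] spin -0.34 tilt [-0.004 -0.    -1.   ] F [11.6 -0.9 -7.9] open 0.1
shift [-1.2  0.2 -0.5]
```

Hard stop at 11.6 N, so the top door is shut. Backing off, lifting over the bar, and moving above the tare key.

```bash
python3 -m inch '[1,-5,0,0,0, 1,-6,0,0,0, 1,0,0,-20,0, 1,0,0,-25,0, 1,0,0,-20,0, 1,25,0,0,0, 1,35,0,0,0, 1,35,0,0,0, 1,15,0,0,0, 1,0,0,0,0]'; python3 st.py -151 0 85;python3 - <<'E'
from workcell import r
import cv2
cv2.imwrite("pics/t2.png",cv2.resize(cv2.cvtColor(r.snapshot("top")[90:330,180:440],cv2.COLOR_RGB2BGR),None,fx=2.4,fy=2.4))
E
```

```text
clock: 11.5
tool_pos: [427.1, -40.5, 349.8]
ee_rot: [-0.0, 0.062, 0.998, 0.0]
force: [0.2, 0.3, 1.1]
opening: -0.0
grip_force: 0.0
t 11.5 bal [-153.7   -0.9  349.8] spin -0.36 tilt [ 0.  0. -1.] F [0.2 0.3 1.1] open -0.0
shift [ -2.7   0.7 264.8]
```

View pics/t2.png

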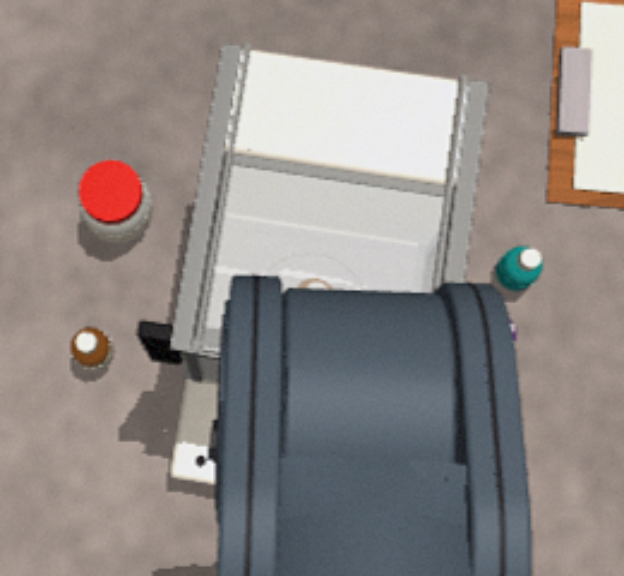

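Top view: the side fin is at its shut place (157,342) and the glass is clear. The arm link covers the front and seems to reach over the chamber at some height. I'll descend partway and check that clearance.

```bash
python3 -m inch '[1,0,0,25,0, 1,0,0,30,0, 1,0,0,30,0, 1,0,0,30,0, 1,0,0,20,0, 1,0,0,5,0, 1,0,0,0,0]'; python3 st.py -153 0 85;python3 - <<'E'
from workcell import r
import cv2,numpy as np
o=r.get_obs();print(o["joint_pos"],o["effort"])
a=r.snapshot("side")[100:400,100:460];b=r.snapshot("top")[90:390,160:460]
m=cv2.resize(np.hstack([a,b]),(800,364),interpolation=cv2.INTER_CUBIC)
cv2.imwrite("pics/m3.png",cv2.cvtColor(m,cv2.COLOR_RGB2BGR))
E
```

```text
clock: 12.25
tool_pos: [429.2, -40.8, 208.8]
ee_rot: [-0.001, 0.062, 0.998, -0.0]
force: [0.2, 0.2, 0.8]
opening: 0.4
grip_force: 0.0
t 12.25 bal [-151.5   -0.8  208.8] spin -0.34 tilt [ 0.001 -0.    -1.   ] F [0.2 0.3 0.8] open 0.4
shift [  1.3   0.9 123.8]
[-0.122032    0.27388318  0.13751734  2.10604938 -0.05305567  0.76627583
  1.49546114] [ 2.97000376e-02 -4.34288049e+01  1.81461185e+00 -2.11301154e+01
 -3.60838382e-02 -3.52037949e-01  5.41946304e-02]
```

View pics/m3.png

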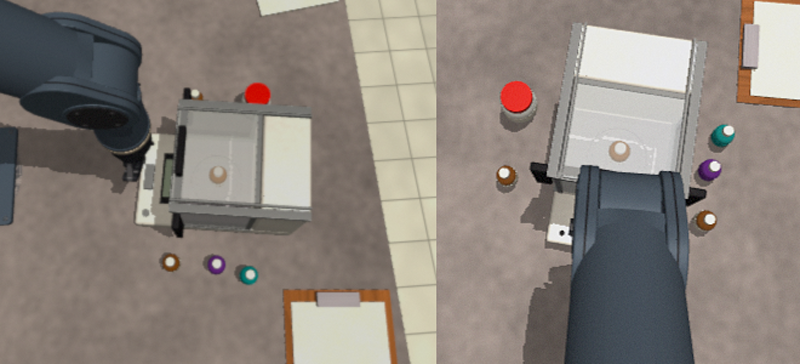

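Side view: both doors are shut (bar at (181,150), fin at (186,93)) and the sample stands on the pan. By triangulation the wrist link's front is at x≈478, balance x≈-100, about 330 mm above the TCP. It stays in front of and above the chamber, so the descent is clear.

```bash
python3 -m inch '[1,0,0.5,25,0, 1,0,0.5,30,0, 1,0,0,30,0, 1,0,0,20,0, 1,0,0,10,0, 1,0,0,0,0, 1,0,0,0,0]'; python3 st.py -152 0 75
```

```text
clock: 13.05
tool_pos: [429.5, -39.7, 95.2]
ee_rot: [0.001, 0.062, 0.998, 0.0]
force: [-0.6, -0.2, -0.4]
opening: 0.4
grip_force: 0.0
t 13.05 bal [-151.4    0.3   95.2] spin -0.34 tilt [-0.001  0.    -1.   ] F [-0.6 -0.2 -0.4] open 0.4
shift [ 0.6 -0.3 20.2]
```

```bash
python3 -m inch '[1,0,0,8,0, 1,0,0,8,0, 1,0,0,2,0, 1,0,0,2,0, 1,0,0,1,0, 1,0,0,0,0]'; python3 st.py -152 0 71; python3 -m inch '[1,0,0,1,0, 1,0,0,1,0, 1,0,0,1,0, 1,0,0,0,0]'; python3 st.py -152 0 71
```

```text
clock: 13.65
tool_pos: [428.6, -39.6, 73.3]
ee_rot: [-0.0, 0.062, 0.998, -0.0]
force: [-0.9, -0.3, 1.6]
opening: -0.2
grip_force: 0.9
t 13.65 bal [-152.4    0.2   73.3] spin -0.35 tilt [ 0. -0. -1.] F [-0.8 -0.4  1.6] open -0.2
shift [-0.4 -0.2  2.3]
clock: 14.05
tool_pos: [428.5, -39.6, 70.6]
ee_rot: [-0.0, 0.062, 0.998, 0.0]
force: [-3.6, 0.7, 11.9]
opening: 0.1
grip_force: 6.0
t 14.05 bal [-152.4    0.2   70.6] spin -0.34 tilt [ 0.  0. -1.] F [-3.7  0.3 11.9] open 0.1
shift [-0.4 -0.2 -0.4]
```

The key bottoms at 11.9 N. Hold briefly, then lift clear.

```bash
python3 -m inch '[1,0,0,0,0, 1,0,0,0,0, 1,0,0,-2,0, 1,0,0,-5,0, 1,0,0,-20,0, 1,0,0,-25,0, 1,0,0,-15,0, 1,0,0,0,0, 1,0,0,0,0]'; python3 st.py
python3 - <<'E'
from workcell import r
import cv2
cv2.imwrite("pics/s4.png",cv2.resize(cv2.cvtColor(r.snapshot("side")[150:330,180:400],cv2.COLOR_RGB2BGR),None,fx=3,fy=3,interpolation=cv2.INTER_CUBIC))
E
```

```text
clock: 14.95
tool_pos: [429.0, -39.6, 137.4]
ee_rot: [0.001, 0.062, 0.998, 0.0]
force: [-0.1, 0.1, -0.9]
opening: -0.0
grip_force: 0.0
t 14.95 bal [-151.9    0.3  137.4] spin -0.36 tilt [-0.001  0.    -1.   ] F [-0.2  0.1 -0.9] open -0.0
```

View pics/s4.png

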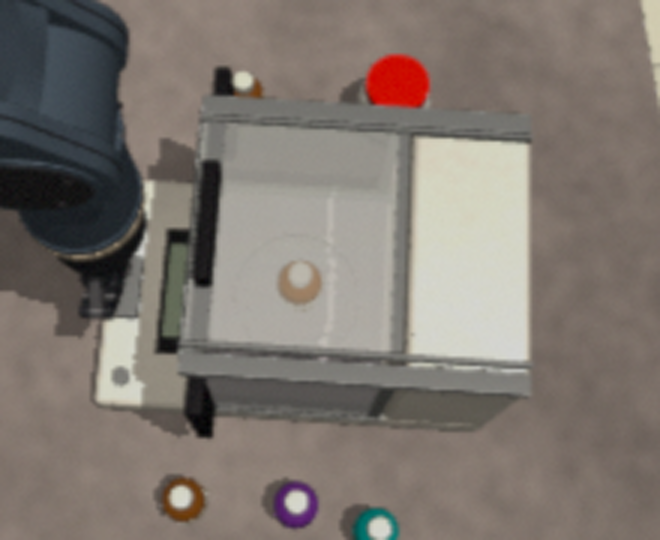

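Side view: the bar at (207,222) and fin at (222,80) are in their shut places and the sample (300,282) stands on the pan. The bystanders have not moved and the gripper is clear of the key. Handing in.

```bash
python3 -c "
from workcell import r
print(r.close_job())"
```

```text
the job is handed in; nothing more can be done
None
```

The job is handed in at about 15 s of the 54 s allowed; no verdict came back. Both doors were pushed to their stops (6 N and 12 N), the tare key was pressed to its stop (12 N) and released, and the last picture shows the bottles and jar in place and the gripper clear.

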